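# Shut and lock the fume filter's hatch

## Robot

A 6-joint arm with a two-finger parallel gripper is mounted at the origin on the work surface. World frame = base frame: x ahead of the robot, y to its left, z up, the work surface at z = 0. Lengths are in m, angles in degrees, forces in N, time in s.
With the tool pointing down it reaches from about 0.275 to 0.725 m from the base axis. Payload 5.6 kg.
Tool frame: the origin (TCP) lies at the very end of the fingers, on their centre line; the grasp point (between the pads) lies 19 mm behind it; z points along the fingers, y is the line along which they close (so a half turn about z gives the same grasp; the last joint's range is limited). The gripper opens to 85 mm and grips with 20 to 120 N. Pads are 22 mm wide; open, the fingers measure 114 mm over their backs; the gripper's body (76 mm by 85 mm) begins 54 mm behind the grasp point. The pads swing forward as they close: fully open they stand 13 mm farther back than shut.
Start: joints at [90.963, 14.616, 6.199, 0, -81.583, -16.306], TCP at [0.146, 0.53, 0.231] pointing down, gripper open.
Joint ranges: [-168.99, 168.99], [-69.2, 112.95], [-62.41, 85.93], [-164.36, 98.24], [-168.68, -3.75], [-174.98, 174.98]. Speed limits (degrees/s): [147.25, 147.25, 180, 180, 180, 180].

## Interface

Orientations are given as [roll, pitch, yaw] about the fixed x, y, z axes, in that order (R = Rz(yaw) Ry(pitch) Rx(roll)).
In Python, from bench import r gives the robot as it stands.
- The arm moves only by the shell command python3 -m jog 'ROWS'. ROWS is JSON, a list of rows, each an object of numbers: "tx", "ty", "tz": the shift along the tool's x, y, z in m; "ax", "ay", "az": the turn, a rotation vector about the tool's x, y, z in degrees; "fingers": the closure in counts, from 0 (fully open) to 255 (shut). A call has exactly 8 rows; each row is the pose to reach, as a shift and turn from the pose commanded when the call began, along the tool's axes at that moment; what a row does not reach only later rows make up. A row lasts 1/8 s, in which the tool goes at most 62.5 mm and 10.7 degrees, less where a joint would pass 70% of its speed; a pose out of reach is approached as far as the arm can. A call with a gripper value outside its range is refused whole. The fingers move at their own pace and stop on an object; the grip force is fixed at half the most. Time passes only in rows, so rows that repeat a pose let the fingers close, or fill a call up. It gives the time, the measured TCP pose, the force, the opening and the grip force at its end, in the units of the state.
- r.get_state(): the state, without advancing time (a new reading comes with each control period).
- r.capture(name): name is "scene" or "top" or "wrist"; returns a dict with "frame" (420x560x3 uint8, red, green, blue), "depth" (420x560 float32, m along the optical axis (not along the pixel's ray), 0 where there is no reading), "camera_matrix" (3x3 intrinsics, pixels), "extrinsics" (4x4, takes a point from camera to world coordinates). Camera axes: x right, y down, z forward; pixel columns grow to the right and rows downward; lengths in m; the calibration is good to about 2 mm. A picture is of the moment at which its call begins.
- r.hand_in(): hands the job in; it is judged then, once.
The state is a dict: "time": time; "q": joint angles; "qvel": joint speeds; "joint_efforts": joint torques, N m; "eef_pos": TCP position; "ee_rot": TCP orientation; "wrist_force": force on the tool from outside, world axes, zero at the start; "ft_torque": the same for the moment, N m; "finger_gap": finger opening in m; "finger_force": force on a finger pad.
Only numpy, scipy, OpenCV 4.12 (cv2) and the standard library are available. Lean on these libraries where they do the work, as an engineer would, in place of code of your own. Each camera call takes 0.05 s, during which the arm holds its last target. There are 200 camera calls.

## Task

Swing the fume filter's hatch shut. Then take the key from its stand, press the slotted stud in with it and turn it a quarter turn clockwise until it drops into its catch and stays, without forcing it. Put the key back upright in its stand and leave the other things on the table alone.

Things in the scene. Friction and masses are not known exactly. Their poses are not given: they have to be found in the camera images.
- filter: Fixed grey wedge-shaped fume filter, 220 mm deep, 230 mm wide, 155 mm high at the back; origin under the middle of its footprint, on the table. Its mouth lies in a face that slopes up, at 30 degrees to the table, towards its own +x (its back); own x, y lie along depth and width. Side rims stand level with the shut hatch's top; at the mouth's lower end a rim 12 mm wide stands 5 mm below it.
- hatch_hinge (a point): Fixed point at the middle of the hatch's hinge line, on the underside of the hatch's upper edge; axes as filter; the hinge line runs along y.
- hatch (a joint): Hinge angle of the hatch in rad: 0 shut, lying in the slope 30 degrees from level, grows as the lower edge rises (1.0 is the stop). The hatch is a metal plate 170 mm long down the slope from the hinge line, 180 mm wide, 6 mm thick. The hinge is stiff (0.5 N m of friction), so it stays where it is left; pushing it shut near the lower edge takes about 2 to 5 N.
- hatch_edge (a point): Point on the hatch's upper face, 5 mm in from the middle of its lower edge; x points from there towards the hinge, y along the hinge, z out of the hatch.
- stud_top (a point): Centre of the top face of the slotted stud's round steel head (48 mm diameter, 14 mm thick), which sits in the middle of the hatch's width, 135 mm from the hinge line. x runs along the slot, z out of the head along the stud's axis (square to the hatch). The slot is straight, 6 mm wide, 12 mm deep, and open at both rims. Unpressed, the head's top is 14 mm above the hatch's upper face. With the hatch shut the axis leans 30 degrees from vertical, towards the filter's front (-x).
- stud_press (a joint): How far the stud is pressed in, m: 0 out, 0.012 the hard stop. A spring pushes it out with 3 N at 0 and 9 N at the stop. To turn past about 0.3 rad it must be pressed at least 0.0105, with the hatch shut. In its catch it rests at about 0.006 when let go.
- stud_turn (a joint): Turn of the stud in rad, seen from outside clockwise positive: starts between 0 and 0.25, stop at 1.57. Light friction (0.06 N m). Between about 0.35 and 1.3 a ledge lies over its cross pin; beyond 1.3, on letting go, the spring lifts it 4 to 6 mm into the catch, at 0.006, from which it can neither turn back nor come out. Let go short of 1.3 it is not caught and stays near 0.010 or springs out.
- key: Key, 104 mm long, 140 g, standing upright in its stand, blade down. Origin at the middle of the blade's lower edge, z up along the key, x along the blade's width, y across its thickness. From the bottom: steel blade 26 mm wide (x), 4 mm thick (y), 11 mm long; collar 40 mm diameter and 6 mm thick, its underside at z = 11 mm (with the blade right in the slot the collar lies on the stud's head); shank 14 mm diameter; black bow 46 mm (x) by 12 mm (y), from z = 52 to 104 mm.
- key_bow (a point): Middle of the key's bow, 78 mm above the key's origin, axes as the key.
- stand: Fixed wooden block 70 x 70 mm, 40 mm high, origin under its centre. In its top a pocket 34 mm (x) by 12 mm (y), 18 mm deep, takes the key's blade; the key's collar rests on the top, so that the standing key's origin is 29 mm above the table.
- lens: Bystander: black camera lens standing on end, 74 mm diameter, 66 mm high; origin under its centre.
- tape: Bystander: roll of tape lying flat, 96 mm diameter, 25 mm high; origin under its centre.
- glue: Bystander: white bottle, 64 mm diameter, 170 mm high; origin under its centre.
- varnish: Bystander: steel can, 70 mm diameter, 130 mm high; origin under its centre.
- brushpot: Bystander: terracotta pot with brushes, 80 mm diameter, 178 mm high in all; origin under its centre.
- jar: Bystander: amber jar, 68 mm diameter, 90 mm high; origin under its centre.
- spatula: Bystander: spatula lying flat, 200 mm long; origin near its middle.
Things that resemble listed ones, but are neither listed nor needed, are in the scene too. Leave any orange look-alike of the key alone. There is more than one size of the stand; the one meant has the size given above.

How it is judged (in metres and radians):
On the way, in this order (a step that is already met when the one before it is completed fails the run):
1. the hatch is shut, with the stud not yet turned (value of joint hatch below 0.04 rad and value of joint stud_turn below 0.35 rad), for 0.2 s.
2. with the hatch shut, the key presses the stud fully in (10 mm or more) (value of joint hatch below 0.04 rad and value of joint stud_press above 0.01 m and contact force between key and stud_turn above 1 N), for 0.05 s.
3. the stud is turned and has sprung up into its catch (value of joint hatch below 0.04 rad and value of joint stud_turn above 1.25 rad and value of joint stud_press between 0.004 and 0.008 m), for 0.2 s.
At the end, for the whole second after the job is handed in: The hatch is shut (within 0.04 rad), the stud is turned by more than 1.25 rad and rests in its catch (pressed in 4 to 8 mm), and the key is at rest, let go, upright (within 0.12 rad) in its stand: its origin within 12 mm of the stand's centre line and below 34 mm height (all of step 3 and horizontal distance between key and stand below 0.012 m and height (world z) of key below 0.034 m and angle between key's own z axis and vertical below 0.12 rad and linear speed of key below 0.02 m/s); the robot touches nothing.
It fails at once if the key bears on the stud or the filter with more than 60 N (contact force between key and stud_turn above 60 N or contact force between key and filter above 60 N).
It fails at once if a bystander is moved by more than 30 mm (distance of any of lens, tape, glue, varnish, brushpot, jar, spatula from where it was at the start of the episode above 0.03 m).
It also fails if it takes over 64 s, if anything falls off the work surface, if the arm or the gripper's body presses on something with over 40 N, if the wrist force passes 120 N, or if a joint passes its speed limit or range.

## Working session

There is one attempt and no reset: what is moved stays moved. The work goes in short steps, Python scripts to look and compute and a shell command to move; the robot and the scene stay as the last step left them, time stands still between calls to the robot, and variables do not carry over. Pictures are saved under pics/ and viewed, at most 10 in all, crops included, and the job is handed in when it is done.

```bash
mkdir -p pics; ls; python3 - <<'E'
from bench import r
import cv2,numpy as np
for n in("scene","top"):
    c=r.capture(n); cv2.imwrite(f"pics/{n}0.png",c["frame"][:,:,::-1]); np.savez(f"{n}0.npz",**c)
    print(n,c["camera_matrix"].round(1).tolist(),c["extrinsics"].round(3).tolist())
print(r.get_state())
E
```

```text
pics
scene [[450.4, 0.0, 284.6], [0.0, 450.4, 210.1], [0.0, 0.0, 1.0]] [[-0.892, 0.316, -0.323, 0.923], [0.452, 0.635, -0.627, 0.725], [0.007, -0.705, -0.709, 0.992], [0.0, 0.0, 0.0, 1.0]]
top [[384.6, 0.0, 274.9], [0.0, 384.6, 210.3], [0.0, 0.0, 1.0]] [[0.027, -0.987, 0.156, 0.403], [-0.999, -0.029, -0.014, -0.022], [0.019, -0.156, -0.988, 1.073], [0.0, 0.0, 0.0, 1.0]]
{'time': 0.1, 'q': array([ 9.09619107e+01,  1.46485107e+01,  6.13732888e+00, -2.32869978e-02,
       -8.15848572e+01, -1.63076499e+01]), 'qvel': array([ 0.1591918 , -0.14006441,  0.26177712,  0.01929117,  0.03957605,
       -0.03215799]), 'joint_efforts': array([-1.57413626e-03, -3.87604916e+01,  2.38473237e+01,  5.37783623e+00,
       -3.77691875e-03,  2.91500157e-06]), 'eef_pos': array([0.145378  , 0.5299641 , 0.23049396]), 'ee_rot': array([ 1.79901357e+02, -4.86345241e-03, -1.53491622e+01]), 'wrist_force': array([ 0.36511438, -0.33725545,  0.84571788]), 'ft_torque': array([0.00654864, 0.00452987, 0.04203231]), 'finger_force': 0.0, 'finger_gap': 0.08554358650643193}
```

View pics/scene0.png

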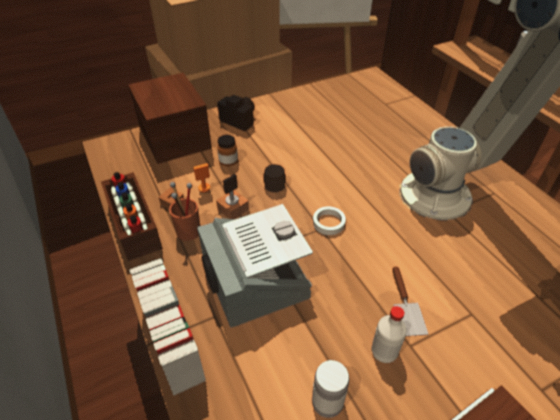

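View pics/top0.png

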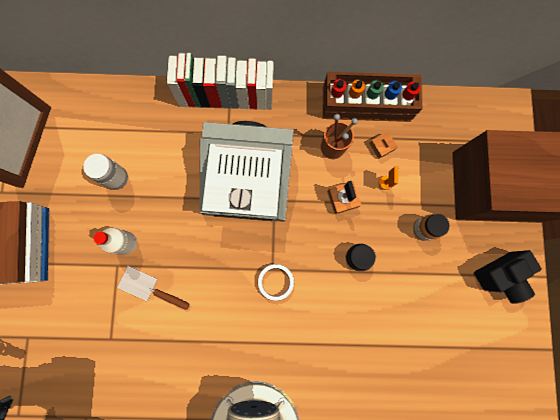

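The scene view shows the filter near (255,265) with its hatch ajar and stud at (284,230), and the black key in its stand at (232,195). In the top view the stud is at (240,198), the key at (345,197) and the orange look-alike at (388,180). Next I measure these with depth.

```bash
cat > h.py <<'E'
import numpy as np,cv2
from scipy.spatial.transform import Rotation as R
def cloud(c):
    K,E,d=c["camera_matrix"],c["extrinsics"],c["depth"]
    v,u=np.mgrid[:d.shape[0],:d.shape[1]]
    p=np.stack([(u-K[0,2])/K[0,0]*d,(v-K[1,2])/K[1,1]*d,d],-1)
    p=p@E[:3,:3].T+E[:3,3]; p[d<=0]=np.nan
    return p
def plane(P,it=4,t=.003):
    P=P[np.isfinite(P).all(1)]
    for _ in range(it):
        c=P.mean(0); n=np.linalg.svd(P-c,full_matrices=False)[2][2]; n*=np.sign(n[2])
        P=P[abs((P-c)@n)<max(t,1.5*np.std((P-c)@n)) ]
    return c,n,len(P)
E
python3 - <<'E'
from h import *
for n in("top","scene"):
    c=dict(np.load(n+"0.npz")); P=cloud(c); f=c["frame"]; hsv=cv2.cvtColor(f,cv2.COLOR_RGB2HSV)
    print(n,"nan",np.isnan(P[...,0]).mean())
    x0,y0,x1,y1=(205,145,285,215) if n=="top" else (222,205,315,275)
    sub=P[y0:y1,x0:x1].reshape(-1,3); hs=hsv[y0:y1,x0:x1].reshape(-1,3)
    w=(hs[:,2]>200)&(hs[:,1]<40)
    cc,nn,k=plane(sub[w]); print("hatch",cc.round(4),nn.round(4),k, "tilt",np.degrees(np.arccos(nn[2])))
    inpl=w&(abs((sub-cc)@nn)<.003)
    pts=sub[inpl]; rect=cv2.minAreaRect(pts[:,:2].astype(np.float32)); print(rect, cv2.boxPoints(rect))
    # stud
    h=(sub-cc)@nn; s=(h>.009)&(h<.02)&(np.linalg.norm(sub-cc,axis=1)<.1); print("stud top",np.median(h[s]),sub[s].mean(0),s.sum(), np.ptp(sub[s],0))
    # items near key
    reg=(P[...,0]>.35)&(P[...,1]<-.12)&(P[...,1]>-.4)&(P[...,0]<.75)
    for nm,m in(("black bow",reg&(hsv[...,2]<70)&(P[...,2]>.09)&(P[...,2]<.15)),("grey",reg&(hsv[...,1]<60)&(P[...,2]>.03)&(P[...,2]<.09)),("wood35-45",reg&(P[...,2]>.034)&(P[...,2]<.044)&(hsv[...,1]>90))):
        k,l,st,ce=cv2.connectedComponentsWithStats(m.astype(np.uint8))
        for i in range(1,k):
            if st[i,4]>25:
                q=P[l==i]; rr=cv2.minAreaRect(q[:,:2].astype(np.float32)); print(nm,st[i].tolist(),q.mean(0).round(4),q.max(0).round(3),np.round(rr[0],4),np.round(rr[1],4),rr[2])
    cr=f[120:220,190:410] if n=="top" else f[150:290,180:330]
    cv2.imwrite(f"pics/{n}_c.png",cv2.resize(cr[:,:,::-1],None,fx=3.6 if n=="top" else 4,fy=3.6 if n=="top" else 4,interpolation=cv2.INTER_CUBIC))
E
```

```text
top nan 0.004158163265306123
hatch [0.622  0.047  0.1524] [ 0.0408 -0.0027  0.9992] 3590 tilt 2.343106475058101
((0.6230977773666382, 0.047326136380434036), (0.17948050796985626, 0.1683942824602127), 87.22917175292969) [[ 0.53466094 -0.03823901]
 [ 0.7028583  -0.04637939]
 [ 0.7115346   0.13289128]
 [ 0.5433372   0.14103167]]
stud top 0.013639943210546884 [0.57318376 0.05050488 0.16814199] 269 [0.04680234 0.04562288 0.00920151]
black bow [344, 181, 12, 20, 140] [ 0.6084 -0.2225  0.1235] [ 0.632 -0.214  0.138] [ 0.6101 -0.2243] [0.0444 0.0119] 16.48198699951172
grey [338, 189, 11, 14, 101] [ 0.6079 -0.2186  0.0529] [ 0.63  -0.207  0.09 ] [ 0.6077 -0.2177] [0.0414 0.0222] 13.45414924621582
grey [347, 244, 28, 26, 520] [ 0.4454 -0.2643  0.064 ] [ 0.481 -0.233  0.072] [ 0.4451 -0.2657] [0.0635 0.067 ] 14.106358528137207
wood35-45 [328, 182, 33, 31, 376] [ 0.6029 -0.2213  0.0402] [ 0.651 -0.182  0.044] [ 0.6101 -0.226 ] [0.0703 0.0705] 18.690771102905273
scene nan 0.0039625850340136055
hatch [0.6262 0.0527 0.1517] [ 0.038  -0.005   0.9993] 2574 tilt 2.1984043530639954
((0.6250450611114502, 0.046468038111925125), (0.18045546114444733, 0.16875873506069183), 87.35657501220703) [[ 0.5365942  -0.03977209]
 [ 0.7051733  -0.04755526]
 [ 0.7134959   0.13270816]
 [ 0.5449168   0.14049134]]
stud top 0.013716168413178347 [0.57768607 0.051067   0.16702376] 228 [0.04747456 0.04883932 0.0093876 ]
black bow [224, 175, 13, 18, 162] [ 0.6158 -0.2201  0.1148] [ 0.636 -0.209  0.136] [ 0.6155 -0.2213] [0.0437 0.0119] 20.193635940551758
grey [226, 191, 12, 13, 85] [ 0.6157 -0.2208  0.0509] [ 0.632 -0.207  0.088] [ 0.6154 -0.2217] [0.0313 0.0339] 71.81353759765625
wood35-45 [263, 177, 23, 9, 58] [ 0.4617 -0.2449  0.0394] [ 0.487 -0.23   0.044] [ 0.4593 -0.248 ] [0.0312 0.0709] 66.18079376220703
wood35-45 [216, 191, 32, 22, 271] [ 0.6163 -0.2193  0.0391] [ 0.657 -0.181  0.044] [ 0.6133 -0.2263] [0.0736 0.0746] 19.241363525390625
```

View pics/top_c.png

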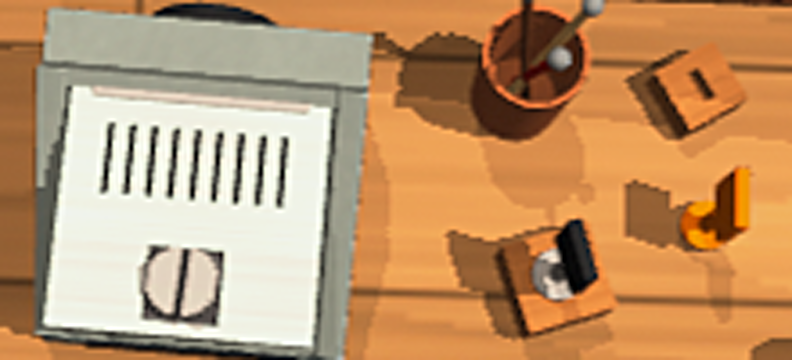

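The crop shows the stud's slot running almost along the hatch's slope (180,285), and the key's bow long axis tilted about 18° from world x (578,255). Stud-to-hinge distance (135 mm), the hatch size and the 70 mm stand all check out. The hatch is open about 0.56 rad. Next I plan the pushing moves.

```bash
cat >> h.py <<'E'
yaw=np.radians(-2.75); H=np.array([.7085,.043,.1427])
ex=np.array([np.cos(yaw),np.sin(yaw),0]); ey=np.array([-np.sin(yaw),np.cos(yaw),0]); ez=np.array([0,0,1.])
def hp(s,w,h,a=0.):   # point on hatch opened by a
    t=np.pi/6-a
    return H+s*(-np.cos(t)*ex-np.sin(t)*ez)+w*ey+h*(-np.sin(t)*ex+np.cos(t)*ez)
def tool(tilt=30,y=None):  # tool rotation: z into slope, x up-slope
    t=np.radians(tilt); z=np.sin(t)*ex-np.cos(t)*ez; x=np.cos(t)*ex+np.sin(t)*ez
    return np.column_stack([x,np.cross(z,x),z])
def down(deg):
    c,s=np.cos(np.radians(deg)),np.sin(np.radians(deg)); return np.array([[c,s,0],[s,-c,0],[0,0,-1.]])
def delta(p0,R0,p1,R1):
    return (R0.T@(p1-p0)*1000).round(1),R.from_matrix(R0.T@R1).as_rotvec(degrees=True).round(2)
def now():
    from bench import r
    s=r.get_state(); return s["eef_pos"],R.from_euler("xyz",s["ee_rot"],degrees=True).as_matrix(),s
E
python3 - <<'E'
from h import *
p,Rm,s=now(); T=tool()
print("stud",hp(.135,0,.02))
seq=[(hp(.15,.055,.10,.564),T),(hp(.155,.055,.006+.025,.564),T)]
for a in(.564,.3,0): seq.append((hp(.157,.055,.006,a),T))
for q,Q in seq:
    print(q.round(4),*delta(p,Rm,q,Q)); p,Rm=q,Q
E
```

```text
stud [0.58173273 0.04908907 0.09252051]
[0.5655 0.1049 0.2487] [517.6 298.7 -17.6] [  3.39  29.88 -12.28]
[0.5577 0.1053 0.1799] [-41.1   0.   55.6] [0. 0. 0.]
[0.5547 0.1055 0.155 ] [-15.1   0.   20.1] [0. 0. 0.]
[0.5569 0.1053 0.1137] [-18.7  -0.   36.9] [0. 0. 0.]
[0.5723 0.1046 0.0694] [-8.8 -0.  46.1] [0. 0. 0.]
```

```bash
python3 -m jog '[{"tx":0.04,"ty":0.023,"tz":-0.01,"fingers":255},{"tx":0.085,"ty":0.049,"tz":-0.02,"fingers":255},{"tx":0.13,"ty":0.075,"tz":-0.02,"az":-2,"fingers":255},{"tx":0.175,"ty":0.101,"tz":-0.02,"az":-4,"fingers":255},{"tx":0.22,"ty":0.127,"tz":-0.02,"az":-6,"fingers":255},{"tx":0.265,"ty":0.153,"tz":-0.02,"az":-8,"fingers":255},{"tx":0.31,"ty":0.179,"tz":-0.02,"az":-10,"fingers":255},{"tx":0.34,"ty":0.196,"tz":-0.02,"az":-12,"fingers":255}]'
python3 - <<'E'
from h import *
p,Rm,s=now(); T=tool(); print(p,s["q"].round(1))
print(delta(p,Rm,hp(.15,.055,.10,.564),T))
E
```

```text
[0.145378   0.5299641  0.23049396] [ 91.   14.6   6.1  -0.  -81.6 -16.3]
(array([517.6, 298.7, -17.6]), array([  3.39,  29.88, -12.28]))invalid input at $[0]: expected keys tx, ty, tz, ax, ay, az, fingers
```

All seven keys are required in every row.

```bash
python3 -m jog '[{"tx":0.04,"ty":0.023,"tz":-0.01,"ax":0,"ay":0,"az":0,"fingers":255},{"tx":0.085,"ty":0.049,"tz":-0.02,"ax":0,"ay":0,"az":0,"fingers":255},{"tx":0.13,"ty":0.075,"tz":-0.02,"ax":0,"ay":0,"az":-2,"fingers":255},{"tx":0.175,"ty":0.101,"tz":-0.02,"ax":0,"ay":0,"az":-4,"fingers":255},{"tx":0.22,"ty":0.127,"tz":-0.02,"ax":0,"ay":0,"az":-6,"fingers":255},{"tx":0.265,"ty":0.153,"tz":-0.02,"ax":0,"ay":0,"az":-8,"fingers":255},{"tx":0.31,"ty":0.179,"tz":-0.02,"ax":0,"ay":0,"az":-10,"fingers":255},{"tx":0.34,"ty":0.196,"tz":-0.02,"ax":0,"ay":0,"az":-12,"fingers":255}]'
python3 - <<'E'
from h import *
p,Rm,s=now(); T=tool(); print(p,s["q"].round(1))
print(delta(p,Rm,hp(.15,.055,.10,.564),T))
E
```

```text
time: 1.1
eef_pos: [0.4225, 0.2496, 0.2509]
ee_rot: [180.0, 0.0, -3.4]
wrist_force: [0.3, -0.3, -0.3]
finger_gap: 0.0
finger_force: 0.0
[0.42247702 0.24957904 0.25093233] [ 48.9   7.6   0.2  -0.  -82.7  37.7]
(array([151.2, 136. ,   2.2]), array([ 0.19, 30.03, -0.58]))
```

```bash
python3 -m jog '[{"tx":0.03,"ty":0.027,"tz":0,"ax":0,"ay":6,"az":0,"fingers":255},{"tx":0.06,"ty":0.054,"tz":0,"ax":0,"ay":12,"az":0,"fingers":255},{"tx":0.09,"ty":0.081,"tz":0,"ax":0,"ay":18,"az":0,"fingers":255},{"tx":0.12,"ty":0.108,"tz":0,"ax":0,"ay":24,"az":0,"fingers":255},{"tx":0.15,"ty":0.136,"tz":0,"ax":0,"ay":30,"az":0,"fingers":255},{"tx":0.148,"ty":0.136,"tz":0.025,"ax":0,"ay":30,"az":0,"fingers":255},{"tx":0.145,"ty":0.136,"tz":0.05,"ax":0,"ay":30,"az":0,"fingers":255},{"tx":0.143,"ty":0.136,"tz":0.071,"ax":0,"ay":30,"az":0,"fingers":255}]'
python3 - <<'E'
from h import *
p,Rm,s=now(); T=tool(); print(p,s["q"].round(1),s["wrist_force"].round(1))
for a in(.564,.4,.2,0): print(delta(p,Rm,hp(.157,.055,.006,a),T))
E
```

```text
time: 2.1
eef_pos: [0.5557, 0.1069, 0.1789]
ee_rot: [180.0, -29.9, -3.3]
wrist_force: [0.2, 0.5, 0.1]
finger_gap: 0.0002
finger_force: 0.0
[0.55568614 0.10687469 0.17888627] [ 36.1   0.2 -37.8  35.4 -33.2  23.8] [0.2 0.5 0.1]
(array([-12.7,   1.5,  20.2]), array([ 0.33,  0.07, -0.51]))
(array([-25.5,   1.5,  42.6]), array([ 0.33,  0.07, -0.51]))
(array([-35.8,   1.4,  72.2]), array([ 0.33,  0.07, -0.51]))
(array([-40.1,   1.2, 103.2]), array([ 0.33,  0.07, -0.51]))
```

```bash
python3 -m jog '[{"tx":-0.012,"ty":0.001,"tz":0.02,"ax":0,"ay":0,"az":0,"fingers":255},{"tx":-0.021,"ty":0.001,"tz":0.035,"ax":0,"ay":0,"az":0,"fingers":255},{"tx":-0.027,"ty":0.001,"tz":0.05,"ax":0,"ay":0,"az":0,"fingers":255},{"tx":-0.032,"ty":0.001,"tz":0.063,"ax":0,"ay":0,"az":0,"fingers":255},{"tx":-0.036,"ty":0.001,"tz":0.075,"ax":0,"ay":0,"az":0,"fingers":255},{"tx":-0.038,"ty":0.001,"tz":0.085,"ax":0,"ay":0,"az":0,"fingers":255},{"tx":-0.039,"ty":0.001,"tz":0.095,"ax":0,"ay":0,"az":0,"fingers":255},{"tx":-0.04,"ty":0.001,"tz":0.1,"ax":0,"ay":0,"az":0,"fingers":255}]'
python3 - <<'E'
from h import *
p,Rm,s=now(); T=tool(); print(p,s["q"].round(1))
print(delta(p,Rm,hp(.157,.055,.006,0),T))
E
```

```text
time: 3.1
eef_pos: [0.5714, 0.1053, 0.073]
ee_rot: [180.0, -29.9, -3.3]
wrist_force: [1.3, -0.1, 2.7]
finger_gap: 0.0004
finger_force: 0.6
[0.57144268 0.10532137 0.07298843] [ 18.    8.7 -52.3  86.  -10.5 -14.7]
(array([-1. ,  0.7,  3.6]), array([ 0.3 ,  0.05, -0.5 ]))
```

```bash
python3 -m jog '[{"tx":0,"ty":0,"tz":0,"ax":0,"ay":-4,"az":0,"fingers":255},{"tx":0,"ty":0,"tz":0,"ax":0,"ay":-8,"az":0,"fingers":255},{"tx":0,"ty":0,"tz":0,"ax":0,"ay":-12,"az":0,"fingers":255},{"tx":0,"ty":0,"tz":0,"ax":0,"ay":-16,"az":0,"fingers":255},{"tx":0,"ty":0,"tz":0.001,"ax":0,"ay":-16,"az":0,"fingers":255},{"tx":0,"ty":0,"tz":0.002,"ax":0,"ay":-16,"az":0,"fingers":255},{"tx":0,"ty":0,"tz":0.003,"ax":0,"ay":-16,"az":0,"fingers":255},{"tx":0,"ty":0,"tz":0.003,"ax":0,"ay":-16,"az":0,"fingers":255}]'
python3 - <<'E'
from h import *
p,Rm,s=now(); T=tool(15); print(p,s["q"].round(1))
print(delta(p,Rm,hp(.157,.055,.006,0),T))
E
```

```text
time: 4.1
eef_pos: [0.574, 0.1058, 0.0723]
ee_rot: [-180.0, -14.3, -3.3]
wrist_force: [-3.2, 4.9, 6.3]
finger_gap: -0.0003
finger_force: 3.4
[0.57395125 0.10579659 0.07225756] [ 30.5  15.8 -23.2  12.3 -39.8  47.4]
(array([-2.2,  1.3,  2.4]), array([ 0.11,  0.74, -0.56]))
```

```bash
python3 -m jog '[{"tx":-0.001,"ty":0,"tz":0.001,"ax":0,"ay":0,"az":0,"fingers":255},{"tx":-0.001,"ty":0,"tz":0.002,"ax":0,"ay":0,"az":0,"fingers":255},{"tx":-0.001,"ty":0,"tz":0.003,"ax":0,"ay":0,"az":0,"fingers":255},{"tx":-0.001,"ty":0,"tz":0.003,"ax":0,"ay":0,"az":0,"fingers":255},{"tx":-0.001,"ty":0,"tz":0.003,"ax":0,"ay":0,"az":0,"fingers":255},{"tx":-0.001,"ty":0,"tz":0.003,"ax":0,"ay":0,"az":0,"fingers":255},{"tx":-0.001,"ty":0,"tz":0.003,"ax":0,"ay":0,"az":0,"fingers":255},{"tx":-0.001,"ty":0,"tz":0.003,"ax":0,"ay":0,"az":0,"fingers":255}]'
python3 - <<'E'
from h import *
from bench import r
p,Rm,s=now(); print(p,s["q"].round(1))
c=r.capture("scene"); P=cloud(c); hsv=cv2.cvtColor(c["frame"],cv2.COLOR_RGB2HSV)
w=(hsv[...,2]>170)&(hsv[...,1]<40)&(P[...,0]>.55)&(P[...,0]<.72)&(P[...,1]>-.045)&(P[...,1]<.06)&(P[...,2]>.05)&(P[...,2]<.16)
cc,nn,k=plane(P[w]); print(cc,nn,k,"tilt",np.degrees(np.arccos(nn[2])))
E
```

```text
time: 5.1
eef_pos: [0.5742, 0.1058, 0.0717]
ee_rot: [-179.9, -14.4, -3.3]
wrist_force: [-14.4, 6.3, 22.7]
finger_gap: 0.0002
finger_force: 13.6
[0.57420879 0.10583217 0.07173518] [ 30.5  15.7 -23.4  12.5 -39.4  47.3]
[0.64185394 0.00083116 0.11089654] [-0.5050253   0.02374212  0.86277793] 924 tilt 30.370065621938693
```

```bash
python3 - <<'E'
from h import *
p,Rm,s=now(); print(delta(p,Rm,hp(.135,0,.17),tool(20)))
E
python3 -m jog '[{"tx":0,"ty":0,"tz":-0.01,"ax":0,"ay":0,"az":0,"fingers":255},{"tx":0,"ty":0,"tz":-0.03,"ax":0,"ay":0,"az":0,"fingers":255},{"tx":0,"ty":0.01,"tz":-0.06,"ax":0,"ay":0,"az":0,"fingers":255},{"tx":0,"ty":0.02,"tz":-0.09,"ax":0,"ay":0,"az":0,"fingers":200},{"tx":-0.01,"ty":0.035,"tz":-0.11,"ax":0,"ay":0,"az":0,"fingers":100},{"tx":-0.02,"ty":0.05,"tz":-0.13,"ax":0,"ay":2,"az":0,"fingers":0},{"tx":-0.02,"ty":0.055,"tz":-0.15,"ax":0,"ay":4,"az":0,"fingers":0},{"tx":-0.02,"ty":0.055,"tz":-0.15,"ax":0,"ay":6,"az":0,"fingers":0}]'
python3 - <<'E'
from h import *
from bench import r
p,Rm,s=now(); print(p,s["q"].round(1))
c=r.capture("wrist"); cv2.imwrite("pics/w1.png",c["frame"][:,:,::-1]); np.savez("w1.npz",**c)
print(c["extrinsics"].round(3).tolist())
E
```

```text
(array([ -24.6,   56.7, -162. ]), array([ 0.09,  5.57, -0.54]))
time: 6.15
eef_pos: [0.5143, 0.0521, 0.2101]
ee_rot: [180.0, -20.3, -3.4]
wrist_force: [0.1, 0.4, -0.6]
finger_gap: 0.0853
finger_force: 0.0
[0.51428246 0.05213308 0.21012475] [ 31.1  -2.3 -25.   14.6 -51.3  47.9]
[[-0.062, -0.998, 0.034, 0.541], [-0.998, 0.061, -0.003, 0.05], [0.001, -0.034, -0.999, 0.372], [0.0, 0.0, 0.0, 1.0]]
```

View pics/w1.png

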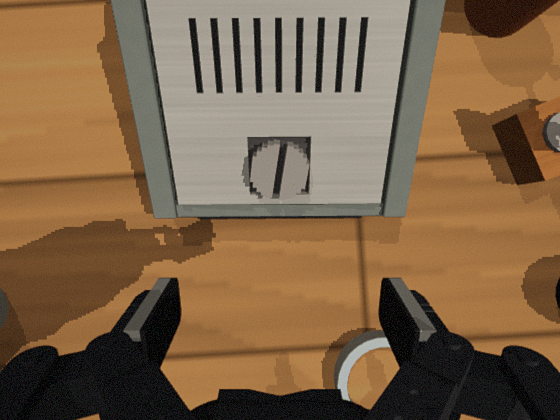

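The hatch is shut. The stud head is at (278,168) and its slot runs from (282,143) to (275,197), slightly clockwise of the upslope direction. I measure both precisely.

```bash
cat > stud.py <<'E'
from h import *
def meas(c):
    P=cloud(c); f=c["frame"]; hsv=cv2.cvtColor(f,cv2.COLOR_RGB2HSV)
    near=np.linalg.norm(P-hp(.09,0,.006),axis=2)<.09
    w=near&(hsv[...,2]>140)&(hsv[...,1]<40)
    cc,nn,k=plane(P[w]); h=(P-cc)@nn
    s=near&(h>.010)&(h<.018)
    E=c["extrinsics"];K=c["camera_matrix"]
    pts=P[s]; ctr=np.array(cv2.minEnclosingCircle(np.argwhere(s)[:,::-1].astype(np.float32))[0])
    def cast(uv,q0,n):
        d=E[:3,:3]@np.array([(uv[0]-K[0,2])/K[0,0],(uv[1]-K[1,2])/K[1,1],1]); o=E[:3,3]
        return o+d*((q0-o)@n)/(d@n)
    print("hatch n",nn.round(4),"tilt",np.degrees(np.arccos(nn[2])),"head h",np.median(h[s]),s.sum(),"mean",pts.mean(0).round(4))
    q0=cc+nn*.014; C=cast(ctr,q0,nn); print("circle ctr px",ctr,"->",C.round(4))
    # slot: dark pixels inside the head circle, on the top plane
    v,u=np.mgrid[:420,:560]; g=f.max(2).astype(float); ins=np.hypot(u-ctr[0],v-ctr[1])<20
    dk=ins&(g<.55*np.median(g[s])); uv=np.argwhere(dk)[:,::-1]
    X=np.array([cast(x,q0,nn) for x in uv]); up=ex-nn*(ex@nn); up/=np.linalg.norm(up); lf=np.cross(nn,up)
    a=np.column_stack([(X-C)@up,(X-C)@lf]); d=np.linalg.svd(a-a.mean(0))[2][0]; d*=np.sign(d[0])
    print("slot px",len(uv),"ang from upslope (deg, ccw+)",np.degrees(np.arctan2(d[1],d[0])),"slot centre",(C+a.mean(0)@np.stack([up,lf])).round(4),"ext",np.ptp(a@d),np.ptp(a@[-d[1],d[0]]))
    rect=cv2.minAreaRect(np.column_stack([(P[w]-cc)@up,(P[w]-cc)@lf]).astype(np.float32)); print("hatch rect",rect)
if __name__=="__main__":
    import sys; meas(dict(np.load(sys.argv[1])))
E
python3 stud.py w1.npz; python3 - <<'E'
from stud import *
from bench import r
for n in("top","scene"): print(n); meas(r.capture(n))
E
```

```text
hatch n [-0.4987  0.0279  0.8663] tilt 29.963851215805533 head h 0.013987147185021965 2239 mean [0.5826 0.0475 0.093 ]
circle ctr px [279.1217041  171.18711853] -> [0.5827 0.0475 0.0932]
slot px 269 ang from upslope (deg, ccw+) -9.194657716252616 slot centre [0.5826 0.0476 0.0931] ext 0.034069949781432324 0.005442606886335006
hatch rect ((-0.011397473514080048, -0.0008023157715797424), (0.1782502830028534, 0.15556830167770386), 89.2442855834961)
top
hatch n [-0.4982  0.026   0.8667] tilt 29.92332486099183 head h 0.013836849711970663 217 mean [0.5818 0.0503 0.0931]
circle ctr px [241.8873291  199.97183228] -> [0.5821 0.0503 0.0934]
slot px 184 ang from upslope (deg, ccw+) -4.717009290502454 slot centre [0.5731 0.0498 0.0883] ext 0.08635302428093841 0.06721803886005459
hatch rect ((-0.006128177046775818, 1.1496245861053467e-05), (0.17630577087402344, 0.17420777678489685), 89.57217407226562)
scene
hatch n [-0.5028  0.0262  0.864 ] tilt 30.230560772617725 head h 0.013699143630149381 165 mean [0.5861 0.0512 0.0926]
circle ctr px [281. 248.] -> [0.5831 0.0483 0.0913]
slot px 32 ang from upslope (deg, ccw+) -7.123170986393768 slot centre [0.6002 0.0796 0.1004] ext 0.04118456032619457 0.011069350259277352
hatch rect ((-0.008305776864290237, -0.004735790193080902), (0.17347435653209686, 0.1791713386774063), 16.734832763671875)
```

```bash
python3 - <<'E'
from h import *
p,Rm,s=now(); print(delta(p,Rm,np.array([.612,-.223,.215]),down(18)))
E
```

```text
(array([110.3, 269.1,  33.2]), array([  3.84, -19.72, -21.16]))
```

```bash
python3 -m jog '[{"tx":0.016,"ty":0.038,"tz":0.0047,"ax":0.5,"ay":-2.8,"az":-3,"fingers":0},{"tx":0.032,"ty":0.077,"tz":0.0095,"ax":1.1,"ay":-5.6,"az":-6,"fingers":0},{"tx":0.047,"ty":0.115,"tz":0.0142,"ax":1.6,"ay":-8.5,"az":-9.1,"fingers":0},{"tx":0.063,"ty":0.154,"tz":0.019,"ax":2.2,"ay":-11.3,"az":-12.1,"fingers":0},{"tx":0.079,"ty":0.192,"tz":0.0237,"ax":2.7,"ay":-14.1,"az":-15.1,"fingers":0},{"tx":0.095,"ty":0.231,"tz":0.0285,"ax":3.3,"ay":-16.9,"az":-18.1,"fingers":0},{"tx":0.11,"ty":0.269,"tz":0.0332,"ax":3.84,"ay":-19.7,"az":-21.2,"fingers":0},{"tx":0.11,"ty":0.269,"tz":0.0332,"ax":3.84,"ay":-19.7,"az":-21.2,"fingers":0}]'
python3 - <<'E'
from h import *
from bench import r
p,Rm,s=now(); print(p,s["q"].round(1))
c=r.capture("wrist"); cv2.imwrite("pics/w2.png",c["frame"][:,:,::-1]); np.savez("w2.npz",**c)
P=cloud(c); hsv=cv2.cvtColor(c["frame"],cv2.COLOR_RGB2HSV); near=np.hypot(P[...,0]-.612,P[...,1]+.223)<.06
for nm,m in(("bow",near&(P[...,2]>.120)&(P[...,2]<.14)),("collar/shank",near&(hsv[...,1]<70)&(P[...,2]>.042)&(P[...,2]<.05)),("stand",near&(hsv[...,1]>90)&(P[...,2]>.034)&(P[...,2]<.045))):
    q=P[m]; 
    if len(q)>5: rr=cv2.minAreaRect(q[:,:2].astype(np.float32)); print(nm,len(q),np.round(rr[0],4),np.round(rr[1],4),round(rr[2],1),q[:,2].max().round(4),cv2.minEnclosingCircle(q[:,:2].astype(np.float32)))
E
```

```text
time: 7.3
eef_pos: [0.6132, -0.2246, 0.2114]
ee_rot: [-179.8, 0.3, 17.9]
wrist_force: [0.5, -0.6, -0.4]
finger_gap: 0.0857
finger_force: 0.0
[ 0.61317461 -0.22464294  0.21141533] [ -6.5  27.1  21.7  -0.  -84.9 114.4]
bow 1144 [ 0.6117 -0.2273] [0.0454 0.012 ] 16.3 0.1352 ((0.6117336750030518, -0.22736883163452148), 0.022970497608184814)
collar/shank 824 [ 0.6129 -0.2271] [0.036  0.0387] 21.4 0.049 ((0.61134272813797, -0.22738349437713623), 0.01980234868824482)
stand 3816 [ 0.6103 -0.2292] [0.0709 0.0701] 18.4 0.0427 ((0.6103720664978027, -0.22889533638954163), 0.049402348697185516)
```

View pics/w2.png

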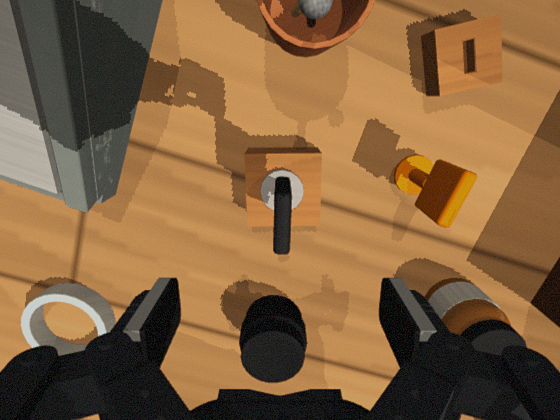

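The view shows the black key upright at (283,215), in the plain 70 mm stand at (283,190), clear of its neighbours. I descend onto the bow.

```bash
python3 - <<'E'
from h import *
p,Rm,s=now(); print(delta(p,Rm,np.array([.6117,-.2273,.088]),down(17.5)))
E
```

```text
(array([ -2.1,   3.8, 124.4]), array([-0.15,  0.14,  0.42]))
```

```bash
python3 -m jog '[{"tx":-0.001,"ty":0.002,"tz":0.03,"ax":0,"ay":0,"az":0,"fingers":0},{"tx":-0.002,"ty":0.004,"tz":0.06,"ax":0,"ay":0,"az":0.4,"fingers":0},{"tx":-0.002,"ty":0.004,"tz":0.09,"ax":0,"ay":0,"az":0.4,"fingers":0},{"tx":-0.002,"ty":0.004,"tz":0.112,"ax":0,"ay":0,"az":0.4,"fingers":0},{"tx":-0.002,"ty":0.004,"tz":0.124,"ax":0,"ay":0,"az":0.4,"fingers":0},{"tx":-0.002,"ty":0.004,"tz":0.124,"ax":0,"ay":0,"az":0.4,"fingers":150},{"tx":-0.002,"ty":0.004,"tz":0.124,"ax":0,"ay":0,"az":0.4,"fingers":255},{"tx":-0.002,"ty":0.004,"tz":0.124,"ax":0,"ay":0,"az":0.4,"fingers":255}]'
python3 -c "
from h import *
print(now())"
```

```text
time: 8.35
eef_pos: [0.6129, -0.2259, 0.0922]
ee_rot: [-180.0, -0.2, 17.7]
wrist_force: [0.5, 1.1, -0.6]
finger_gap: 0.0321
finger_force: 0.0
(array([ 0.61294545, -0.22586144,  0.09221818]), array([[ 9.52661949e-01,  3.04018692e-01,  2.80108774e-03],
       [ 3.04015919e-01, -9.52665955e-01,  1.37781905e-03],
       [ 3.08738367e-03, -4.61020519e-04, -9.99995128e-01]]), {'time': 8.35, 'q': array([-6.61146392e+00,  2.99847778e+01,  8.83204845e+00, -1.04002800e-01,
       -6.86969682e+01,  1.14348218e+02]), 'qvel': array([-0.02629494,  0.27285091, -0.30708246, -0.1515581 , -0.01202032,
        0.00230656]), 'joint_efforts': array([ 3.76464974e-02, -5.16987598e+01,  2.23973233e+01,  5.05351022e+00,
        2.10260521e-03, -2.01903764e-03]), 'eef_pos': array([ 0.61294545, -0.22586144,  0.09221818]), 'ee_rot': array([-1.79973585e+02, -1.76894335e-01,  1.76990562e+01]), 'wrist_force': array([ 0.45231659,  1.12046511, -0.60488747]), 'ft_torque': array([-0.01052389, -0.00216416, -0.03265316]), 'finger_force': 0.0, 'finger_gap': 0.032075598720701266})
```

```bash
python3 -m jog '[{"tx":0,"ty":0.001,"tz":0.002,"ax":0,"ay":0,"az":0,"fingers":255},{"tx":0,"ty":0.001,"tz":0.002,"ax":0,"ay":0,"az":0,"fingers":255},{"tx":0,"ty":0.001,"tz":0.002,"ax":0,"ay":0,"az":0,"fingers":255},{"tx":0,"ty":0.001,"tz":0.002,"ax":0,"ay":0,"az":0,"fingers":255},{"tx":0,"ty":0.001,"tz":0.002,"ax":0,"ay":0,"az":0,"fingers":255},{"tx":0,"ty":0.001,"tz":0.002,"ax":0,"ay":0,"az":0,"fingers":255},{"tx":0,"ty":0.001,"tz":0.002,"ax":0,"ay":0,"az":0,"fingers":255},{"tx":0,"ty":0.001,"tz":0.002,"ax":0,"ay":0,"az":0,"fingers":255}]'
python3 -c "
from h import *
for i in range(3): print(now()[0], now()[2]['wrist_force'])"
```

```text
time: 9.35
eef_pos: [0.6132, -0.2269, 0.0898]
ee_rot: [-180.0, -0.1, 17.7]
wrist_force: [-0.2, 0.7, 5.2]
finger_gap: 0.0113
finger_force: 59.3
[ 0.61316274 -0.22691567  0.0898077 ] [-0.16334056  0.7219941   5.15710542]
[ 0.61316274 -0.22691567  0.0898077 ] [-0.16334056  0.7219941   5.15710542]
[ 0.61316274 -0.22691567  0.0898077 ] [-0.16334056  0.7219941   5.15710542]
```

```bash
cat >> h.py <<'E'
N=np.array([-.4987,.0275,.8663]); N/=np.linalg.norm(N); C=np.array([.5826,.0478,.0932]); L=.0608
def keytool(turn):  # tool pose with blade at `turn` deg ccw from upslope
    up=ex-N*(ex@N); up/=np.linalg.norm(up); lf=np.cross(N,up); a=np.radians(turn)
    x=np.cos(a)*up+np.sin(a)*lf; return np.column_stack([x,np.cross(-N,x),-N])
E
python3 - <<'E'
from h import *
p,Rm,s=now(); p2=p+[0,0,.14]
print(delta(p2,Rm,C+N*(L+.07),keytool(-9.2)), C+N*(L+.07))
E
python3 -m jog '[{"tx":0,"ty":0,"tz":-0.01,"ax":0,"ay":0,"az":0,"fingers":255},{"tx":0,"ty":0,"tz":-0.025,"ax":0,"ay":0,"az":0,"fingers":255},{"tx":0,"ty":0,"tz":-0.045,"ax":0,"ay":0,"az":0,"fingers":255},{"tx":0,"ty":0,"tz":-0.065,"ax":0,"ay":0,"az":0,"fingers":255},{"tx":0,"ty":0,"tz":-0.085,"ax":0,"ay":0,"az":0,"fingers":255},{"tx":0,"ty":0,"tz":-0.105,"ax":0,"ay":0,"az":0,"fingers":255},{"tx":0,"ty":0,"tz":-0.125,"ax":0,"ay":0,"az":0,"fingers":255},{"tx":0,"ty":0,"tz":-0.14,"ax":0,"ay":0,"az":0,"fingers":255}]'
python3 - <<'E'
from h import *
p,Rm,s=now(); print(delta(p,Rm,C+N*(L+.07),keytool(-9.2)),s["q"])
E
```

```text
(array([  -6.7, -294.3,   23.4]), array([-3.26, 29.99, 28.89])) [0.51736788 0.05139712 0.2065158 ]
time: 10.35
eef_pos: [0.6126, -0.227, 0.2306]
ee_rot: [-179.9, -0.1, 17.7]
wrist_force: [-0.4, 0.3, -1.2]
finger_gap: 0.0112
finger_force: 58.4
(array([  -6.2, -294.1,   24.4]), array([-3.29, 30.01, 28.87])) [-6.72228571e+00  2.67127482e+01  2.38084345e+01 -1.12372420e-01
 -8.69979812e+01  1.14421316e+02]
```

```bash
python3 -m jog '[{"tx":-0.001,"ty":-0.04,"tz":0.001,"ax":-0.4,"ay":3.5,"az":3.5,"fingers":255},{"tx":-0.002,"ty":-0.085,"tz":0.003,"ax":-0.9,"ay":8,"az":8,"fingers":255},{"tx":-0.003,"ty":-0.13,"tz":0.006,"ax":-1.4,"ay":13,"az":12.5,"fingers":255},{"tx":-0.004,"ty":-0.175,"tz":0.01,"ax":-1.9,"ay":18,"az":17,"fingers":255},{"tx":-0.005,"ty":-0.22,"tz":0.015,"ax":-2.5,"ay":23,"az":22,"fingers":255},{"tx":-0.006,"ty":-0.26,"tz":0.02,"ax":-2.9,"ay":27,"az":26,"fingers":255},{"tx":-0.006,"ty":-0.294,"tz":0.024,"ax":-3.3,"ay":30,"az":28.9,"fingers":255},{"tx":-0.006,"ty":-0.294,"tz":0.024,"ax":-3.3,"ay":30,"az":28.9,"fingers":255}]'
python3 - <<'E'
from h import *
from bench import r
p,Rm,s=now(); print(delta(p,Rm,C+N*(L+.03),keytool(-9.2)),s["q"].round(1))
c=r.capture("wrist"); cv2.imwrite("pics/w3.png",c["frame"][:,:,::-1]); np.savez("w3.npz",**c)
from stud import meas
meas(c)
E
```

```text
time: 11.35
eef_pos: [0.516, 0.0523, 0.2051]
ee_rot: [-175.0, -29.5, -13.2]
wrist_force: [0.6, -0.6, -1.6]
finger_gap: 0.0112
finger_force: 59.0
(array([ 2. ,  0.5, 39.5]), array([-0.  ,  0.05,  0.04])) [ 33.7  -7.4 -39.1  29.5 -37.4  24.1]
hatch n [-0.4991  0.0278  0.8661] tilt 29.988889376427903 head h 0.013998692538381569 1870 mean [0.5851 0.047  0.0945]
circle ctr px [279.67352295 198.63291931] -> [0.5822 0.0476 0.0928]
slot px 229 ang from upslope (deg, ccw+) -9.073690190664934 slot centre [0.5847 0.0468 0.0943] ext 0.027087024604112712 0.004965029257282677
hatch rect ((-0.006411835551261902, 0.0006293654441833496), (0.17813639342784882, 0.16999492049217224), 89.21117401123047)
```

View pics/w3.png

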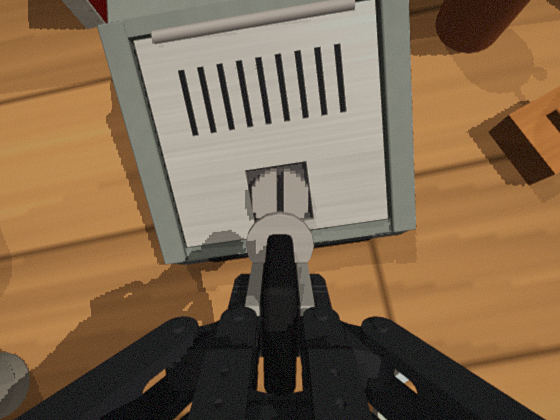

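The collar at (280,240) and the slot centre at (280,190) line up in the tool's plane of symmetry. I check their lateral offset numerically.

```bash
python3 - <<'E'
from h import *
p,Rm,s=now(); c=dict(np.load("w3.npz")); P=cloud(c); Q=(P-p)@Rm
print("C in tool",((np.array([.5822,.0476,.0928])-p)@Rm).round(4),"slot",((np.array([.5847,.0468,.0943])-p)@Rm).round(4))
hsv=cv2.cvtColor(c["frame"],cv2.COLOR_RGB2HSV)
m=(abs(Q[...,2]-(L-.017))<.004)&(np.hypot(Q[...,0],Q[...,1])<.03)&(hsv[...,2]>80)
q=Q[m]; print("collar",len(q),q.mean(0).round(4),q.min(0).round(4),q.max(0).round(4),cv2.minEnclosingCircle(q[:,:2].astype(np.float32)))
m=(Q[...,2]<-.02)&(Q[...,2]>-.06)&(abs(Q[...,1])<.012)&(abs(Q[...,0])<.035)&(hsv[...,2]<60); q=Q[m]; print("bow",q.mean(0),np.percentile(q,[5,95],axis=0).round(4))
E
```

```text
C in tool [0.0021 0.0011 0.1303] slot [0.0051 0.0013 0.1303]
collar 2084 [0.0047 0.0008 0.0438] [-0.012  -0.0189  0.0416] [0.0187 0.0205 0.0478] ((-0.0009203419904224575, 0.0008012118050828576), 0.0200215894728899)
bow [ 0.00647113  0.00039658 -0.04257629] [[-0.0164 -0.0094 -0.055 ]
 [ 0.0218  0.0093 -0.0281]]
```

```bash
python3 -m jog '[{"tx":0.002,"ty":0.0005,"tz":0.015,"ax":0,"ay":0,"az":0,"fingers":255},{"tx":0.003,"ty":0.0005,"tz":0.035,"ax":0,"ay":0,"az":0,"fingers":255},{"tx":0.003,"ty":0.0005,"tz":0.053,"ax":0,"ay":0,"az":0,"fingers":255},{"tx":0.003,"ty":0.0005,"tz":0.064,"ax":0,"ay":0,"az":0,"fingers":255},{"tx":0.003,"ty":0.0005,"tz":0.069,"ax":0,"ay":0,"az":0,"fingers":255},{"tx":0.003,"ty":0.0005,"tz":0.072,"ax":0,"ay":0,"az":0,"fingers":255},{"tx":0.003,"ty":0.0005,"tz":0.075,"ax":0,"ay":0,"az":0,"fingers":255},{"tx":0.003,"ty":0.0005,"tz":0.075,"ax":0,"ay":0,"az":0,"fingers":255}]'
python3 - <<'E'
from h import *
p,Rm,s=now(); print("tip above top",((p-C)@N-L),"tool-frame F",(Rm.T@s["wrist_force"]).round(2),s["ft_torque"].round(3),s["q"].round(1), ((C-p)@Rm).round(4))
E
```

```text
time: 12.4
eef_pos: [0.5574, 0.0483, 0.1421]
ee_rot: [-175.0, -29.5, -13.2]
wrist_force: [-0.5, -0.0, -1.0]
finger_gap: 0.0112
finger_force: 59.0
tip above top -0.005873842248711979 tool-frame F [-0.95  0.22  0.65] [0.071 1.762 0.043] [ 27.2   1.  -43.7  38.7 -23.7  18.1] [-0.0026 -0.0005  0.0549]
```

```bash
python3 -m jog '[{"tx":0,"ty":0,"tz":0.004,"ax":0,"ay":0,"az":0,"fingers":255},{"tx":0,"ty":0,"tz":0.007,"ax":0,"ay":0,"az":0,"fingers":255},{"tx":0,"ty":0,"tz":0.01,"ax":0,"ay":0,"az":0,"fingers":255},{"tx":0,"ty":0,"tz":0.012,"ax":0,"ay":0,"az":0,"fingers":255},{"tx":0,"ty":0,"tz":0.014,"ax":0,"ay":0,"az":0,"fingers":255},{"tx":0,"ty":0,"tz":0.015,"ax":0,"ay":0,"az":0,"fingers":255},{"tx":0,"ty":0,"tz":0.016,"ax":0,"ay":0,"az":0,"fingers":255},{"tx":0,"ty":0,"tz":0.016,"ax":0,"ay":0,"az":0,"fingers":255}]'
python3 - <<'E'
from h import *
p,Rm,s=now(); print("press",-((p-C)@N-L)-.011,"tool-frame F",(Rm.T@s["wrist_force"]).round(2),s["ft_torque"].round(3),s["q"].round(1), ((C-p)@Rm).round(4))
E
```

```text
time: 13.4
eef_pos: [0.5655, 0.048, 0.1283]
ee_rot: [-175.0, -29.5, -13.2]
wrist_force: [-3.9, 1.9, 5.0]
finger_gap: 0.0116
finger_force: 60.1
press 0.01081432206529864 tool-frame F [-1.25 -1.49 -6.3 ] [0.739 1.993 0.389] [ 25.5   2.8 -44.9  42.7 -20.6  15.1] [-0.0028 -0.0003  0.039 ]
```

```bash
python3 -m jog '[{"tx":0,"ty":0,"tz":0.001,"ax":0,"ay":0,"az":0,"fingers":255},{"tx":0,"ty":0,"tz":0.002,"ax":0,"ay":0,"az":0,"fingers":255},{"tx":0,"ty":0,"tz":0.003,"ax":0,"ay":0,"az":0,"fingers":255},{"tx":0,"ty":0,"tz":0.0035,"ax":0,"ay":0,"az":0,"fingers":255},{"tx":0,"ty":0,"tz":0.0035,"ax":0,"ay":0,"az":0,"fingers":255},{"tx":0,"ty":0,"tz":0.0035,"ax":0,"ay":0,"az":0,"fingers":255},{"tx":0,"ty":0,"tz":0.0035,"ax":0,"ay":0,"az":0,"fingers":255},{"tx":0,"ty":0,"tz":0.0035,"ax":0,"ay":0,"az":0,"fingers":255}]'
python3 - <<'E'
from h import *
p,Rm,s=now(); print("press",-((p-C)@N-L)-.011,"tool-frame F",(Rm.T@s["wrist_force"]).round(2),s["ft_torque"].round(3),s["q"].round(1), ((C-p)@Rm).round(4))
E
```

```text
time: 14.4
eef_pos: [0.567, 0.0477, 0.127]
ee_rot: [-174.9, -29.7, -13.3]
wrist_force: [-19.7, 3.4, 21.4]
finger_gap: 0.0112
finger_force: 63.5
press 0.01277019413443015 tool-frame F [ -6.78  -1.27 -28.45] [0.935 4.551 0.417] [ 25.1   3.  -45.2  43.8 -20.   14.3] [-0.0036 -0.0004  0.037 ]
```

```bash
python3 -m jog '[{"tx":-0.0015,"ty":0,"tz":-0.0006,"ax":0,"ay":0,"az":0,"fingers":255},{"tx":-0.003,"ty":0,"tz":-0.0006,"ax":0,"ay":0,"az":0,"fingers":255},{"tx":-0.003,"ty":0,"tz":-0.0006,"ax":0,"ay":0,"az":7,"fingers":255},{"tx":-0.003,"ty":0,"tz":-0.0006,"ax":0,"ay":0,"az":14,"fingers":255},{"tx":-0.003,"ty":0,"tz":-0.0006,"ax":0,"ay":0,"az":21,"fingers":255},{"tx":-0.003,"ty":0,"tz":-0.0006,"ax":0,"ay":0,"az":28,"fingers":255},{"tx":-0.003,"ty":0,"tz":-0.0006,"ax":0,"ay":0,"az":35,"fingers":255},{"tx":-0.003,"ty":0,"tz":-0.0006,"ax":0,"ay":0,"az":35,"fingers":255}]'
cat > st.py <<'E'
from h import *
p,Rm,s=now(); x=Rm[:,0]; up=ex-N*(ex@N); up/=np.linalg.norm(up); lf=np.cross(N,up)
print("press",-((p-C)@N-L)-.011,"turn",np.degrees(np.arctan2(x@lf,x@up)),"tool F",(Rm.T@s["wrist_force"]).round(2),"T",(Rm.T@s["ft_torque"]).round(3),s["q"].round(1), ((C-p)@up).round(4),((C-p)@lf).round(4),"axis err",np.degrees(np.arccos(-Rm[:,2]@N)))
E
python3 st.py
```

```text
time: 15.4
eef_pos: [0.5648, 0.0468, 0.126]
ee_rot: [-158.2, -21.2, -51.2]
wrist_force: [-7.7, -4.6, 14.3]
finger_gap: 0.0113
finger_force: 61.6
press 0.012509991304672705 turn -44.39373144311258 tool F [  4.02   3.12 -16.11] T [-2.354  0.582  0.04 ] [ 25.    2.8 -45.7  44.5 -19.9 -21.5] -0.001 0.002 axis err 0.1714076344064091
```

```bash
python3 -m jog '[{"tx":-0.0005,"ty":-0.0003,"tz":0,"ax":0,"ay":0,"az":7,"fingers":255},{"tx":-0.001,"ty":-0.0005,"tz":0,"ax":0,"ay":0,"az":14,"fingers":255},{"tx":-0.001,"ty":-0.0005,"tz":0,"ax":0,"ay":0,"az":21,"fingers":255},{"tx":-0.001,"ty":-0.0005,"tz":0,"ax":0,"ay":0,"az":28,"fingers":255},{"tx":-0.001,"ty":-0.0005,"tz":0,"ax":0,"ay":0,"az":34,"fingers":255},{"tx":-0.001,"ty":-0.0005,"tz":0,"ax":0,"ay":0,"az":38,"fingers":255},{"tx":-0.001,"ty":-0.0005,"tz":0,"ax":0,"ay":0,"az":41,"fingers":255},{"tx":-0.001,"ty":-0.0005,"tz":0,"ax":0,"ay":0,"az":41,"fingers":255}]'
python3 st.py
```

```text
time: 16.4
eef_pos: [0.5629, 0.0463, 0.1248]
ee_rot: [-150.2, -2.8, -88.9]
wrist_force: [-15.6, -5.6, 19.4]
finger_gap: 0.0115
finger_force: 62.9
press 0.012644849394419993 turn -85.39289284637799 tool F [  6.23   4.16 -24.35] T [-3.396  2.719  0.012] [ 25.1   2.8 -45.9  44.6 -20.1 -62.8] 0.0012 0.0026 axis err 0.3313745920997074
```

```bash
python3 -m jog '[{"tx":0,"ty":0,"tz":0,"ax":0,"ay":0,"az":2,"fingers":255},{"tx":0,"ty":0,"tz":0,"ax":0,"ay":0,"az":4,"fingers":255},{"tx":0,"ty":0,"tz":0,"ax":0,"ay":0,"az":4,"fingers":255},{"tx":0,"ty":0,"tz":-0.002,"ax":0,"ay":0,"az":4,"fingers":255},{"tx":0,"ty":0,"tz":-0.004,"ax":0,"ay":0,"az":4,"fingers":255},{"tx":0,"ty":0,"tz":-0.006,"ax":0,"ay":0,"az":4,"fingers":255},{"tx":0,"ty":0,"tz":-0.008,"ax":0,"ay":0,"az":4,"fingers":255},{"tx":0,"ty":0,"tz":-0.01,"ax":0,"ay":0,"az":4,"fingers":255}]'
python3 st.py
```

```text
time: 17.4
eef_pos: [0.5587, 0.0498, 0.132]
ee_rot: [-150.2, -0.6, -92.1]
wrist_force: [-0.1, -0.6, -1.4]
finger_gap: 0.0114
finger_force: 59.1
press 0.004196780440752331 turn -89.21403708719077 tool F [0.62 0.81 1.21] T [-1.751 -0.058  0.016] [ 26.5   1.9 -45.1  41.6 -21.7 -64.6] 0.0014 -0.0007 axis err 0.11315210053684825
```

```bash
python3 -m jog '[{"tx":0,"ty":0,"tz":-0.004,"ax":0,"ay":0,"az":0,"fingers":255},{"tx":0,"ty":0,"tz":-0.008,"ax":0,"ay":0,"az":0,"fingers":255},{"tx":0,"ty":0,"tz":-0.013,"ax":0,"ay":0,"az":0,"fingers":255},{"tx":0,"ty":0,"tz":-0.025,"ax":0,"ay":0,"az":0,"fingers":255},{"tx":0,"ty":0,"tz":-0.04,"ax":0,"ay":0,"az":0,"fingers":255},{"tx":0,"ty":0,"tz":-0.06,"ax":0,"ay":0,"az":0,"fingers":255},{"tx":0,"ty":0,"tz":-0.08,"ax":0,"ay":0,"az":0,"fingers":255},{"tx":0,"ty":0,"tz":-0.09,"ax":0,"ay":0,"az":0,"fingers":255}]'
python3 - <<'E'
from h import *
from bench import r
for n in("wrist","top"):
    c=r.capture(n); np.savez(n+"4.npz",**c); P=cloud(c); hsv=cv2.cvtColor(c["frame"],cv2.COLOR_RGB2HSV)
    near=np.linalg.norm(P-hp(.09,0,.006),axis=2)<.09
    cc,nn,k=plane(P[near&(hsv[...,2]>140)&(hsv[...,1]<40)]); h=(P-cc)@nn
    m=near&(np.linalg.norm(P-(C-N*.006),axis=2)<.02)&(h>.003); print(n,"tilt",np.degrees(np.arccos(nn[2])),"head height",np.median(h[m]),m.sum())
    if n=="wrist": cv2.imwrite("pics/w4.png",c["frame"][:,:,::-1])
p,Rm,s=now(); print(p,s["q"].round(1),delta(p,Rm,np.array([.613,-.227,.2306]),down(17.7)))
E
```

```text
time: 18.4
eef_pos: [0.514, 0.0526, 0.2118]
ee_rot: [-150.0, -0.6, -92.1]
wrist_force: [0.2, 0.3, -1.8]
finger_gap: 0.0112
finger_force: 59.1
wrist tilt 29.96729505976498 head height 0.008346209143331309 1278
top tilt 29.99812020986195 head height 0.00829735464915226 148
[0.51423652 0.05263604 0.21171287] [ 34.   -8.  -38.4  28.9 -38.5 -55.5] (array([ 276.1, -102.2,   40.3]), array([ -19.63,  -28.98, -106.74]))
```

View pics/w4.png

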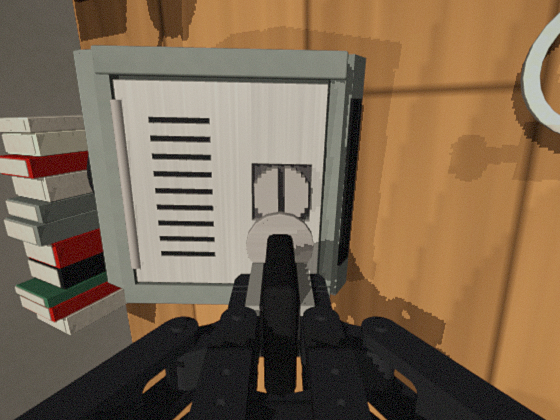

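The stud head stands 8.3 mm above the hatch (pressed in 5.7 mm), so it is caught. Its slot at (282,190) lies along the width. Now I take the key back.

```bash
python3 -m jog '[{"tx":0.01,"ty":-0.004,"tz":0,"ax":-1,"ay":-1.4,"az":-5.3,"fingers":255},{"tx":0.025,"ty":-0.01,"tz":0,"ax":-2.4,"ay":-3.5,"az":-13,"fingers":255},{"tx":0.045,"ty":-0.017,"tz":0.003,"ax":-3.7,"ay":-5.4,"az":-20,"fingers":255},{"tx":0.065,"ty":-0.024,"tz":0.007,"ax":-5,"ay":-7.3,"az":-27,"fingers":255},{"tx":0.085,"ty":-0.031,"tz":0.01,"ax":-6.3,"ay":-9.2,"az":-34,"fingers":255},{"tx":0.105,"ty":-0.039,"tz":0.013,"ax":-7.5,"ay":-11.1,"az":-41,"fingers":255},{"tx":0.125,"ty":-0.046,"tz":0.017,"ax":-8.8,"ay":-13,"az":-48,"fingers":255},{"tx":0.138,"ty":-0.051,"tz":0.02,"ax":-9.8,"ay":-14.5,"az":-53.4,"fingers":255}]'
python3 - <<'E'
from h import *
p,Rm,s=now(); print(p,s["q"].round(1),delta(p,Rm,np.array([.613,-.227,.2306]),down(17.7)))
E
```

```text
time: 19.5
eef_pos: [0.5636, -0.0892, 0.2188]
ee_rot: [-165.4, -8.0, -37.0]
wrist_force: [0.3, -0.0, -1.3]
finger_gap: 0.0107
finger_force: 58.9
[ 0.56359185 -0.08919708  0.21881101] [  2.5   8.2  -3.2  -7.  -63.4  53.8] (array([122.8,  79.1, -15.1]), array([ -9.65, -14.26, -53.29]))
```

```bash
python3 -m jog '[{"tx":0.016,"ty":0.01,"tz":-0.002,"ax":-1.3,"ay":-1.9,"az":-7,"fingers":255},{"tx":0.032,"ty":0.021,"tz":-0.004,"ax":-2.5,"ay":-3.7,"az":-14,"fingers":255},{"tx":0.05,"ty":0.032,"tz":-0.006,"ax":-3.9,"ay":-5.8,"az":-21.5,"fingers":255},{"tx":0.068,"ty":0.044,"tz":-0.008,"ax":-5.3,"ay":-7.8,"az":-29,"fingers":255},{"tx":0.086,"ty":0.055,"tz":-0.011,"ax":-6.7,"ay":-9.9,"az":-37,"fingers":255},{"tx":0.104,"ty":0.067,"tz":-0.013,"ax":-8.2,"ay":-12,"az":-45,"fingers":255},{"tx":0.118,"ty":0.076,"tz":-0.015,"ax":-9.2,"ay":-13.6,"az":-51,"fingers":255},{"tx":0.123,"ty":0.079,"tz":-0.015,"ax":-9.65,"ay":-14.26,"az":-53.3,"fingers":255}]'
python3 -m jog '[{"tx":0,"ty":0,"tz":0,"ax":0,"ay":0,"az":0,"fingers":255},{"tx":0,"ty":0,"tz":0,"ax":0,"ay":0,"az":0,"fingers":255},{"tx":0,"ty":0,"tz":0,"ax":0,"ay":0,"az":0,"fingers":255},{"tx":0,"ty":0,"tz":0,"ax":0,"ay":0,"az":0,"fingers":255},{"tx":0,"ty":0,"tz":0,"ax":0,"ay":0,"az":0,"fingers":255},{"tx":0,"ty":0,"tz":0,"ax":0,"ay":0,"az":0,"fingers":255},{"tx":0,"ty":0,"tz":0,"ax":0,"ay":0,"az":0,"fingers":255},{"tx":0,"ty":0,"tz":0,"ax":0,"ay":0,"az":0,"fingers":255}]'
python3 - <<'E'
from h import *
from bench import r
p,Rm,s=now(); print(p,s["q"].round(1),delta(p,Rm,np.array([.613,-.227,.0898]),down(17.7)))
c=r.capture("wrist"); cv2.imwrite("pics/w5.png",c["frame"][:,:,::-1]); P=cloud(c); hsv=cv2.cvtColor(c["frame"],cv2.COLOR_RGB2HSV)
Q=(P-p)@Rm; m=(abs(Q[...,2]-(L-.017))<.005)&(np.hypot(Q[...,0],Q[...,1])<.03)&(hsv[...,2]>80); q=Q[m]
print("collar",len(q),np.median(q[:,2]),cv2.minEnclosingCircle(q[:,:2].astype(np.float32)))
m=(np.hypot(P[...,0]-.611,P[...,1]+.227)<.06)&(hsv[...,1]>90)&(P[...,2]>.034)&(P[...,2]<.045); q=P[m]
rr=cv2.minAreaRect(q[:,:2].astype(np.float32)); print("stand",len(q),rr)
E
```

```text
time: 20.5
eef_pos: [0.613, -0.2266, 0.2297]
ee_rot: [-180.0, 0.0, 17.7]
wrist_force: [-0.3, -0.1, -1.3]
finger_gap: 0.011
finger_force: 58.9
time: 21.5
eef_pos: [0.6126, -0.2256, 0.2319]
ee_rot: [-180.0, -0.2, 17.6]
wrist_force: [0.2, -0.5, -1.8]
finger_gap: 0.0111
finger_force: 58.9
[ 0.61257603 -0.22559929  0.23187924] [-6.600e+00  2.660e+01  2.380e+01 -1.000e-01 -8.710e+01  1.142e+02] (array([ -0.4,   1.5, 142.1]), array([-0.  , -0.15, -0.08]))
collar 2070 0.04368886575282234 ((-0.0019746776670217514, 0.00039039665716700256), 0.019907845184206963)
stand 4298 ((0.6104137301445007, -0.2290717363357544), (0.07061903923749924, 0.07007183134555817), 18.048137664794922)
```

View pics/w5.png

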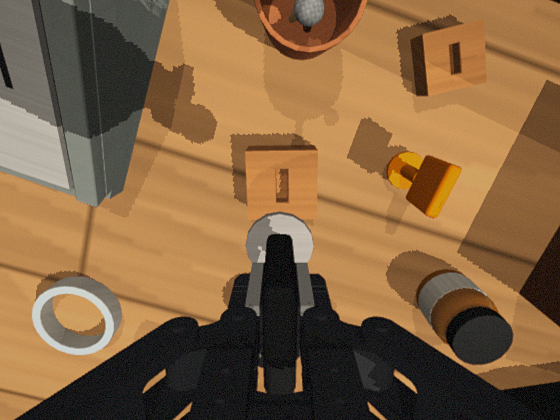

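The empty pocket is at (283,185), with the key held above it unslipped. I lower it.

```bash
python3 -m jog '[{"tx":-0.001,"ty":0.002,"tz":0.02,"ax":0,"ay":0,"az":0,"fingers":255},{"tx":-0.001,"ty":0.002,"tz":0.05,"ax":0,"ay":0,"az":0,"fingers":255},{"tx":-0.001,"ty":0.002,"tz":0.08,"ax":0,"ay":0,"az":0,"fingers":255},{"tx":-0.001,"ty":0.002,"tz":0.105,"ax":0,"ay":0,"az":0,"fingers":255},{"tx":-0.001,"ty":0.002,"tz":0.12,"ax":0,"ay":0,"az":0,"fingers":255},{"tx":-0.001,"ty":0.002,"tz":0.13,"ax":0,"ay":0,"az":0,"fingers":255},{"tx":-0.001,"ty":0.002,"tz":0.136,"ax":0,"ay":0,"az":0,"fingers":255},{"tx":-0.001,"ty":0.002,"tz":0.136,"ax":0,"ay":0,"az":0,"fingers":255}]'
```

```text
time: 22.55
eef_pos: [0.6127, -0.2278, 0.096]
ee_rot: [180.0, -0.2, 17.6]
wrist_force: [-0.0, -0.0, -0.3]
finger_gap: 0.0113
finger_force: 59.0
```

```bash
python3 -m jog '[{"tx":0,"ty":0,"tz":0.002,"ax":0,"ay":0,"az":0,"fingers":255},{"tx":0,"ty":0,"tz":0.004,"ax":0,"ay":0,"az":0,"fingers":255},{"tx":0,"ty":0,"tz":0.0055,"ax":0,"ay":0,"az":0,"fingers":255},{"tx":0,"ty":0,"tz":0.006,"ax":0,"ay":0,"az":0,"fingers":255},{"tx":0,"ty":0,"tz":0.006,"ax":0,"ay":0,"az":0,"fingers":255},{"tx":0,"ty":0,"tz":0.006,"ax":0,"ay":0,"az":0,"fingers":255},{"tx":0,"ty":0,"tz":0.006,"ax":0,"ay":0,"az":0,"fingers":255},{"tx":0,"ty":0,"tz":0.006,"ax":0,"ay":0,"az":0,"fingers":255}]'
```

```text
time: 23.55
eef_pos: [0.6126, -0.2277, 0.0899]
ee_rot: [-180.0, -0.2, 17.6]
wrist_force: [0.2, 0.2, -2.0]
finger_gap: 0.0114
finger_force: 59.1
```

```bash
python3 -m jog '[{"tx":0,"ty":0,"tz":0.0005,"ax":0,"ay":0,"az":0,"fingers":255},{"tx":0,"ty":0,"tz":0.001,"ax":0,"ay":0,"az":0,"fingers":255},{"tx":0,"ty":0,"tz":0.001,"ax":0,"ay":0,"az":0,"fingers":255},{"tx":0,"ty":0,"tz":0.001,"ax":0,"ay":0,"az":0,"fingers":200},{"tx":0,"ty":0,"tz":0.001,"ax":0,"ay":0,"az":0,"fingers":100},{"tx":0,"ty":0,"tz":0.001,"ax":0,"ay":0,"az":0,"fingers":0},{"tx":0,"ty":0,"tz":0.001,"ax":0,"ay":0,"az":0,"fingers":0},{"tx":0,"ty":0,"tz":0.001,"ax":0,"ay":0,"az":0,"fingers":0}]'
python3 -m jog '[{"tx":0,"ty":0,"tz":0,"ax":0,"ay":0,"az":0,"fingers":0},{"tx":0,"ty":0,"tz":-0.02,"ax":0,"ay":0,"az":0,"fingers":0},{"tx":0,"ty":0,"tz":-0.04,"ax":0,"ay":0,"az":0,"fingers":0},{"tx":0,"ty":0,"tz":-0.07,"ax":0,"ay":0,"az":0,"fingers":0},{"tx":0,"ty":0,"tz":-0.1,"ax":0,"ay":0,"az":0,"fingers":0},{"tx":0,"ty":0,"tz":-0.13,"ax":0,"ay":0,"az":0,"fingers":0},{"tx":0,"ty":0,"tz":-0.14,"ax":0,"ay":0,"az":0,"fingers":0},{"tx":0,"ty":0,"tz":-0.14,"ax":0,"ay":0,"az":0,"fingers":0}]'
python3 - <<'E'
from h import *
from bench import r
p,Rm,s=now()
c=r.capture("wrist"); cv2.imwrite("pics/w6.png",c["frame"][:,:,::-1])
P=cloud(c); hsv=cv2.cvtColor(c["frame"],cv2.COLOR_RGB2HSV); near=np.hypot(P[...,0]-.612,P[...,1]+.223)<.06
for nm,m in(("bow",near&(P[...,2]>.120)&(P[...,2]<.145)),("collar/shank",near&(hsv[...,1]<70)&(P[...,2]>.042)&(P[...,2]<.05)),("stand",near&(hsv[...,1]>90)&(P[...,2]>.034)&(P[...,2]<.045))):
    q=P[m]; rr=cv2.minAreaRect(q[:,:2].astype(np.float32)); print(nm,len(q),np.round(rr[0],4),np.round(rr[1],4),round(rr[2],1),np.median(q[:,2]).round(4),q[:,2].max().round(4))
c=r.capture("top"); P=cloud(c); hsv=cv2.cvtColor(c["frame"],cv2.COLOR_RGB2HSV)
near=np.linalg.norm(P-hp(.09,0,.006),axis=2)<.09
cc,nn,k=plane(P[near&(hsv[...,2]>140)&(hsv[...,1]<40)]); h=(P-cc)@nn
m=near&(np.linalg.norm(P-(C-N*.006),axis=2)<.02)&(h>.003); print("tilt",np.degrees(np.arccos(nn[2])),"head",np.median(h[m]))
E
```

```text
time: 24.55
eef_pos: [0.6126, -0.2277, 0.0888]
ee_rot: [-180.0, -0.1, 17.6]
wrist_force: [-0.7, 0.5, 0.2]
finger_gap: 0.085
finger_force: 0.0
time: 25.55
eef_pos: [0.6124, -0.2277, 0.2289]
ee_rot: [-180.0, -0.2, 17.6]
wrist_force: [1.7, -0.1, -0.7]
finger_gap: 0.0854
finger_force: 0.0
bow 985 [ 0.6111 -0.2288] [0.0456 0.0113] 17.4 0.1328 0.1351
collar/shank 746 [ 0.6122 -0.2288] [0.0369 0.0387] 18.0 0.0462 0.0481
stand 3485 [ 0.6104 -0.2291] [0.0706 0.07  ] 18.4 0.0402 0.0427
tilt 30.286552807587015 head 0.008332842321065966
```

View pics/w6.png

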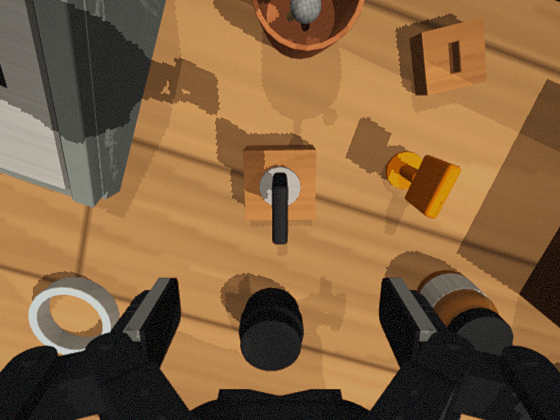

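The key stands upright at (280,205) in its stand. Its collar is seated and it is within 1 mm of the centre. The hatch is shut, the stud is caught and the gripper is clear.

```bash
python3 -c "
from bench import r
print(r.hand_in())"
```

```text
the job is handed in; nothing more can be done
None
```

I handed the job in at about 26 s of the 64 s allowed; by the last camera check the hatch is shut, the stud is caught (pressed in about 5.7 mm), the key stands upright within about 1 mm of its stand's centre, and the arm touched nothing else that I saw, but `hand_in()` returned no verdict.

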